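# Square a tile into the corner of the drilling jig

### The job

Before its pipe hole is drilled, the white tile has to sit square in the corner of the drilling jig. Take the screwdriver out of its wooden block and, with its shank, gently nudge the tile over the board until its edges lie fully against both metal fences, wherever these happen to be clamped; glaze chips easily, so never push the tile harder than about 10 N and never touch it with the gripper. Then put the screwdriver back in its block and leave everything else where it is.

Things in the scene. Friction and masses are not known exactly. Their poses are not given: they have to be found in the camera images.
- jig: plywood board 250 x 270 x 15 mm, screwed down; origin: centre of its underside. Two aluminium fences on it, 12 mm high, 18 wide: the far one (180 long) runs along its y and faces -x, the left one (165 long) runs along its x and faces -y. Both are clamped square, at settings not reported: find them by feel. A scribed line on each (far_fence_line, left_fence_line) lies in its guiding face
- jig_corner (a point): point on the board's upper face (15 mm above the counter) where the two guiding faces would meet at their zero setting; axes as the jig's, far fence toward +x, left fence toward +y. Each fence's face really stands somewhere between 5 mm short of this point (toward the open board) and 20 mm beyond it, each on its own
- tile: loose white tile, red-brown edges, about 0.2 kg, 80 (its x) x 100 (its y) x 10 mm, flat on the board, up to 0.2 rad askew, its middle 17 to 58 mm short of home in each direction; origin at the centre of its underside. Slides with 1 to 3 N; with one corner at a fence it can jam askew when pushed at its middle: a push nearer the lagging corner squares it
- stand: fixed block of light wood, 56 x 56 mm, 84 mm high, on a thin dark foot 84 x 84 mm; one upright hole of 13 mm goes through its middle; origin at the centre of its underside. (Not near it: over the counter's left side, beyond y = 0.3 m, hangs a shelf with pots, its top 0.47 m up: rise clear before swinging across)
- stand_hole (a point): centre of the hole's mouth, on the block's top, 84 mm above the counter; z up
- driver: screwdriver with an ochre-yellow handle, 184 mm long, about 0.09 kg, standing tip down in the block's hole with its handle's lower end resting on the block's top. Handle round, up to 28 mm thick, 104 mm long; steel shank 6 mm thick, 78 mm long. Its own y axis runs along it up from the tip; the centre line lies 14 mm from the body's origin in its own +z
- driver_tip (a point): lower end of the shank, on the screwdriver's centre line
- driver_grip (a point): point on the centre line in the handle, 135 mm above the tip, 57 mm above the handle's lower end; a good place to grip from above, about 28 mm across or less; the handle ends 47 mm above it
- flux_tin: bystander: round tin with a green lid, 62 mm across, 34 mm high
- tape: bystander: yellow tape measure, 38 x 90 x 65 mm
- spool: bystander: yellow tape spool, 53 mm across, 16 mm high
- plug: bystander: brass plug, 27 mm
- elbow: bystander: brass pipe elbow, 42 x 39 x 29 mm
There are look-alikes about, which are no part of the job. What is shaped like the driver but blue or purple is not meant.

How it is judged:
By the outcome, as a careful person would: the job done as asked, in the order asked, and still so for the second after the job is handed in, with the robot touching nothing.
It also fails if it takes over 72 s, if anything falls off the work surface, if the arm or the gripper's body presses on something with over 40 N, if the wrist force passes 120 N, or if a joint passes its speed limit or range.

### The arm

A 7-joint arm with a two-finger parallel gripper is mounted at the origin on the work surface; the furniture and walls round the work are solid. World frame = base frame: x ahead of the robot, y to its left, z up, the work surface at z = 0. Lengths are in m, angles in rad, forces in N, time in s.
With the tool pointing down it reaches from about 0.4 to 0.875 m from the base axis. Payload 19.3 kg.
Tool frame: the origin (TCP) lies at the very end of the fingers, on their centre line; the grasp point (between the pads) lies 19 mm behind it; z points along the fingers, y is the direction in which the jaws open and shut (so a half turn about z gives the same grasp; the last joint's range is limited). The gripper opens to 85 mm and grips with 20 to 120 N. Pads are 22 mm wide; open, the fingers measure 114 mm over their backs; the gripper's body (76 mm by 85 mm) begins 54 mm behind the grasp point. The pads swing forward as they close: fully open they stand 13 mm farther back than shut.
Start: joints at [1.244, 0.521, -0.036, 1.599, 0.021, 1.021, -0.113], TCP at [0.159, -0.605, 0.231] pointing down, gripper open.
Joint ranges: [-2.91, 2.91], [-0.3, 2.13], [-1.5, 1.42], [0.17, 2.43], [-1.26, 4.41], [0.16, 1.93], [-2.52, 2.52]. Speed limits (rad/s): [1.89, 1.89, 2.39, 2.39, 3.01, 3.01, 3.01].

### API

Orientations are given as [roll, pitch, yaw] about the fixed x, y, z axes, in that order (R = Rz(yaw) Ry(pitch) Rx(roll)).
In Python, from workcell import bot, grab_frame, calibration, workorder gives the robot as it stands.
- The arm moves only by the tool move_arm, never from a script. Its arguments are lists of equal length, an entry for each row: "jaw": the closure in counts, from 0 (fully open) to 255 (shut); "dp": the shift along the tool's x, y, z in units of 800 mm (1.0 is 800 mm), a list of three; "rotation": the turn, a rotation vector about the tool's x, y, z in units of pi rad (1.0 is pi rad), a list of three. In form: {"jaw": [jaw, ...], "dp": [[dx, dy, dz], ...], "rotation": [[rx, ry, rz], ...]}. A call has 1 to 10 rows; each row shifts and turns the commanded pose from where the row before left it, along the tool's axes as they then stand; what a row does not reach is not made up. A row lasts 1/8 s, in which the tool goes at most 62.5 mm and 10.7 degrees, less where a joint would pass 70% of its speed; a pose out of reach is approached as far as the arm can. A call with a number of a shift or a turn outside -1 to 1 is refused whole. A call with a gripper value outside its range is refused whole. The fingers move at their own pace and stop on an object; "squeeze" is the grip in N (left out, the last holds). Time passes only in rows, so rows that do not move let the fingers close. It gives the time, the measured TCP pose, the force and the opening at its end, in the units of the state.
- bot.observe(): the state, without advancing time (a new reading comes with each control period).
- grab_frame(name): name is "side" or "top" or "wrist"; returns the picture (420x560x3 uint8, blue, green, red); there is no depth.
- calibration(name): a dict with "camera_matrix" (3x3 intrinsics, pixels), "T" (4x4, takes a point from camera to world coordinates). Camera axes: x right, y down, z forward; pixel columns grow to the right and rows downward; lengths in m; the calibration is good to about 2 mm. A picture is of the moment at which its call begins: read the wrist's pose just before it. calibration takes no time and is no camera call; for the wrist camera it gives the pose at the moment of the call.
- workorder.job_done(): hands the job in, once; it reports no verdict.
The state is a dict: "clock": time; "qpos": joint angles; "qd": joint speeds; "joint_efforts": joint torques, N m; "position": TCP position; "tool_rot": TCP orientation; "force": force on the tool from outside, world axes, zero at the start; "moment": the same for the moment, N m; "grip_width": finger opening in m.
Only numpy, scipy, OpenCV 4.12 (cv2) and the standard library are available. Lean on these libraries where they do the work, as an engineer would, in place of code of your own. Each camera call takes 0.05 s, during which the arm holds its last target. There are 200 camera calls.

## Working session

There is one attempt and no reset: what is moved stays moved. The work goes in short steps, Python scripts to look and compute and a tool call to move; the robot and the scene stay as the last step left them, time stands still between calls to the robot, and variables do not carry over. Pictures are saved under pics/ and viewed, about 8 in all and at most 12, crops included, and the job is handed in when it is done.

Besides the shell and the picture viewer there is one more tool, called after "Call:" as a command line: name --argument value ..., lists and objects as JSON in quotes. move_arm: Moves the arm, as the interface text tells. Shifts and turns lie within -1 to 1; 1 stands for 800 mm of shift or pi rad of turn. Its arguments: {"type":"object","properties":{"jaw":{"type":"array","items":{"type":"number"}},"dp":{"type":"array","items":{"type":"array","items":{"type":"number","minimum":-1,"maximum":1}}},"rotation":{"type":"array","items":{"type":"array","items":{"type":"number","minimum":-1,"maximum":1}}},"squeeze":{"type":"number"}},"required":["jaw","dp","rotation"]}

```bash
mkdir -p pics; ls
cat > h.py <<'E'
import numpy as np, cv2
from workcell import bot, grab_frame, calibration, workorder
def ray(c,px,z):
    """cast pixels (N,2) to plane z"""
    K=np.array(c["camera_matrix"]);T=np.array(c["T"])
    p=np.atleast_2d(np.array(px,float))
    d=(T[:3,:3]@np.linalg.inv(K)@np.c_[p,np.ones(len(p))].T).T
    o=T[:3,3]; return o+d*((z-o[2])/d[:,2])[:,None]
def proj(c,P):
    K=np.array(c["camera_matrix"]);T=np.linalg.inv(np.array(c["T"]))
    P=np.atleast_2d(np.array(P,float)); q=(K@(T[:3,:3]@P.T+T[:3,3:])).T
    return q[:,:2]/q[:,2:]
E
python3 - <<'E'
from h import *
print(bot.observe())
for n in("top","side","wrist"):
    c=calibration(n);print(n,np.round(c["T"],3).tolist(),np.round(c["camera_matrix"],1).tolist())
    cv2.imwrite(f"pics/{n}0.png",grab_frame(n))
E
```

```text
pics
{'clock': 0.0, 'qpos': array([ 1.24383601,  0.52204343, -0.03633839,  1.5999702 ,  0.02120975,
        1.02107219, -0.11284307]), 'qd': array([-3.66357339e-04,  1.03540572e-03, -8.54504939e-05,  8.27172039e-04,
        7.90711246e-04,  2.82359431e-05, -1.47356661e-03]), 'joint_efforts': array([-3.62401865e-03, -9.27114630e+01,  1.97793156e+00, -3.69935596e+01,
        1.77597388e-02,  8.11631558e-03,  5.93582672e-05]), 'position': array([ 0.15860817, -0.60421561,  0.23072081]), 'tool_rot': array([-3.14048768e+00,  7.99417193e-05,  2.56721259e-01]), 'force': array([0.94369391, 0.31472891, 0.58248781]), 'moment': array([-0.03182424,  0.01204828,  0.03673406]), 'grip_width': 0.08565804464062236}
top [[-0.01, -0.984, 0.177, 0.268], [-1.0, 0.012, 0.013, 0.007], [-0.015, -0.177, -0.984, 1.076], [0.0, 0.0, 0.0, 1.0]] [[393.5, 0.0, 282.3], [0.0, 393.5, 216.2], [0.0, 0.0, 1.0]]
side [[0.814, 0.373, -0.445, 1.063], [0.581, -0.541, 0.608, -0.867], [-0.014, -0.753, -0.657, 1.05], [0.0, 0.0, 0.0, 1.0]] [[524.2, 0.0, 275.9], [0.0, 524.2, 222.7], [0.0, 0.0, 1.0]]
wrist [[0.253, -0.928, -0.273, 0.229], [-0.967, -0.243, -0.07, -0.586], [-0.001, 0.282, -0.959, 0.372], [0.0, 0.0, 0.0, 1.0]] [[335.4, 0.0, 275.9], [0.0, 335.4, 213.4], [0.0, 0.0, 1.0]]
```

View pics/top0.png

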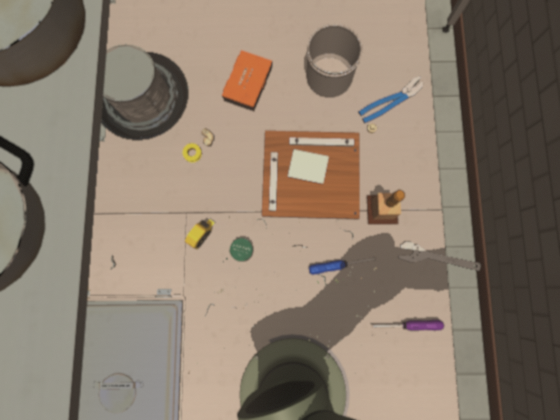

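View pics/side0.png

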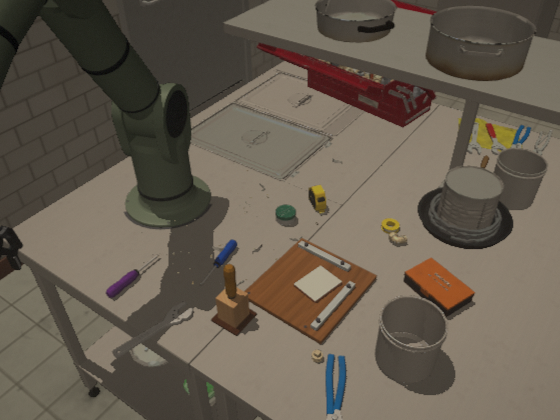

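Top view: the board spans about (264–359, 131–218), with the tile at (308,166), the far fence at (322,141) and the left fence at (273,181). The stand is at (384,208), with the yellow-handled driver at (397,197). The side view agrees: driver at (231,280), tile at (318,284).

```bash
cat > m.py <<'E'
from h import *
c=calibration("top");im=cv2.imread("pics/top0.png");s=calibration("side");si=cv2.imread("pics/side0.png")
def sub(im,box): x0,y0,x1,y1=box; m=np.zeros(im.shape[:2],np.uint8);m[y0:y1,x0:x1]=255;return m
def rect(mask,c,z,lab):
    cs=max(cv2.findContours(mask,cv2.RETR_EXTERNAL,cv2.CHAIN_APPROX_NONE)[0],key=cv2.contourArea)
    P=ray(c,cs[:,0,:],z)[:,:2].astype(np.float32)*1000
    (cx,cy),(w,h),a=cv2.minAreaRect(P);print(lab,"c",round(cx,1),round(cy,1),"wh",round(w,1),round(h,1),"ang",round(a,2),"area px",cv2.contourArea(cs))
    return cs
for im_,cc,l,bt,bb,bs in((im,c,"top",(284,147,334,186),(255,122,368,226),(362,180,410,230)),(si,s,"side",(290,260,345,302),(235,235,385,340),(205,255,260,335))):
    hsv=cv2.cvtColor(im_,cv2.COLOR_BGR2HSV)
    t=((hsv[...,1]<70)&(hsv[...,2]>120)).astype(np.uint8)*255&sub(im_,bt); rect(t,cc,.025,l+" tile")
    f=((hsv[...,1]<90)&(hsv[...,2]>100)).astype(np.uint8)*255&sub(im_,bb)
    n,L,st,ce=cv2.connectedComponentsWithStats(f)
    for i in range(1,n):
        if st[i,4]>60: print(l,"comp",st[i],ce[i].round(1)); rect((L==i).astype(np.uint8)*255,cc,.027,"   @.027")
    b=((hsv[...,1]>100)&(hsv[...,0]<14)).astype(np.uint8)*255&sub(im_,bb)
    b=cv2.morphologyEx(b,cv2.MORPH_OPEN,np.ones((3,3)));rect(cv2.morphologyEx(b,cv2.MORPH_CLOSE,np.ones((15,15))),cc,.015,l+" board")
    x0,y0,x1,y1=bs
    cv2.imwrite(f"pics/{l}_s.png",cv2.resize(im_[y0:y1,x0:x1],None,fx=7,fy=7,interpolation=cv2.INTER_CUBIC))
a=cv2.resize(im[120:232,256:416],(800,560),interpolation=cv2.INTER_CUBIC);cv2.imwrite("pics/z1.png",a)
b=cv2.resize(si[230:342,205:365],(800,560),interpolation=cv2.INTER_CUBIC);cv2.imwrite("pics/z2.png",b)
E
python3 m.py
```

```text
top tile c 597.8 -51.7 wh 100.7 80.9 ang 76.46 area px 948.0
top comp [ 255  122  113  104 3409] [310.5 171. ]
   @.027 c 578.5 -60.6 wh 316.3 295.3 ang 89.06 area px 11529.0
top comp [289 137  66   9 499] [321.3 141.3]
   @.027 c 668.2 -91.2 wh 182.0 22.8 ang 87.65 area px 428.5
top comp [ 288  149   41   35 1071] [307.9 166.1]
   @.027 c 596.9 -51.7 wh 102.7 83.2 ang 77.28 area px 1009.5
top comp [269 152   9  59 452] [273.  181.3]
   @.027 c 556.5 44.9 wh 21.2 165.3 ang 87.72 area px 389.0
top board c 579.3 -60.1 wh 267.4 248.0 ang 87.76 area px 8028.0
side tile c 597.1 -49.7 wh 100.5 80.7 ang 77.19 area px 816.5
side comp [ 235  235  150  105 5988] [323.8 272.6]
   @.027 c 584.5 -58.9 wh 430.0 364.2 ang 34.63 area px 5729.0
side comp [298 241  53  28 292] [324.3 254.6]
   @.027 c 555.8 46.7 wh 20.0 165.8 ang 87.96 area px 231.5
side comp [294 266  48  35 891] [317.4 282.7]
   @.027 c 598.2 -51.4 wh 102.2 81.2 ang 77.38 area px 842.0
side comp [310 281  45  47 387] [332.3 304.2]
   @.027 c 668.2 -89.0 wh 183.0 19.0 ang 87.87 area px 345.5
side comp [ 235  302   77   38 1159] [270.2 328.2]
   @.027 c 575.0 -218.5 wh 180.6 113.7 ang 34.91 area px 1060.0
side board c 580.1 -96.9 wh 343.1 252.3 ang 87.84 area px 6821.5
```

View pics/z1.png

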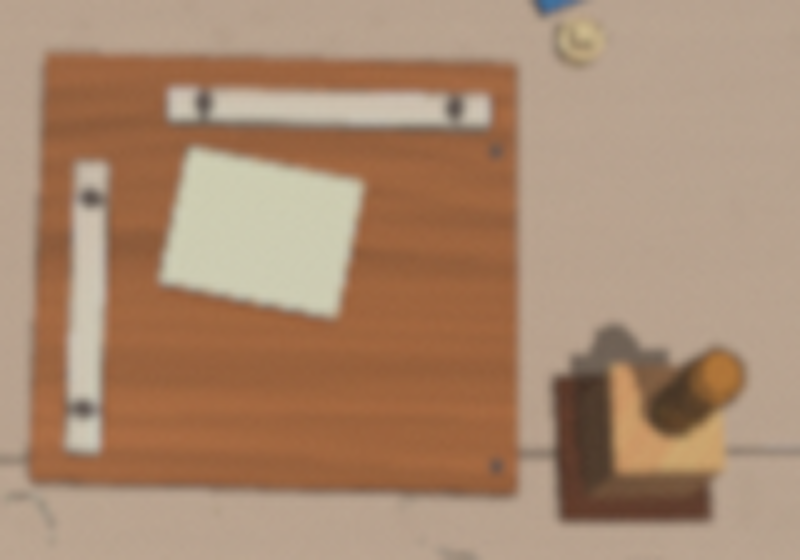

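View pics/z2.png

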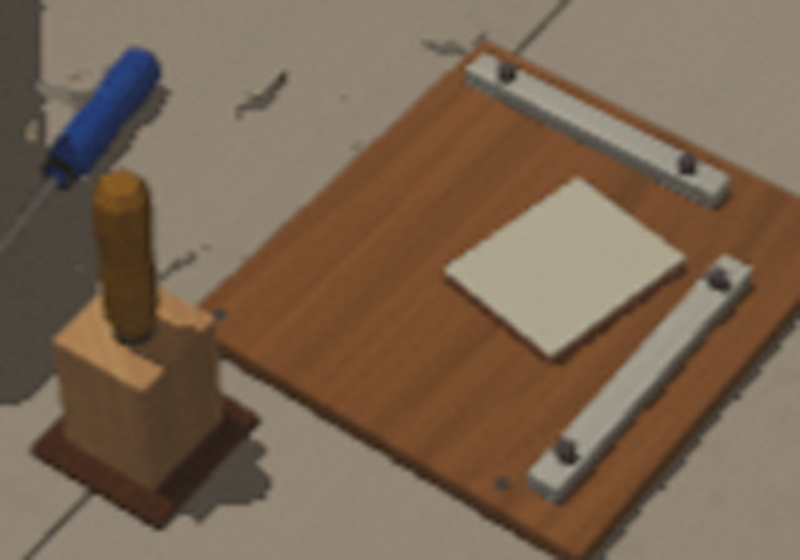

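Run:
```python
from h import *
c=calibration("top");s=calibration("side")
def tri(a,b):
    o1,o2=np.array(c["T"])[:3,3],np.array(s["T"])[:3,3]
    d1=ray(c,a,0)[0]-o1;d2=ray(s,b,0)[0]-o2
    t=np.linalg.lstsq(np.c_[d1,-d2],o2-o1,rcond=None)[0]
    p,q=o1+t[0]*d1,o2+t[1]*d2; return ((p+q)/2).round(4),np.linalg.norm(p-q).round(4)
print("block top",ray(c,[[389.4,203.6]],.084).round(4),ray(s,[[232.2,296]],.084).round(4))
# ochre handle mask
for n,cc,b in(("top",c,(380,184,410,212)),("side",s,(220,260,240,302))):
    im=cv2.imread(f"pics/{n}0.png");h=cv2.cvtColor(im,cv2.COLOR_BGR2HSV)
    m=((h[...,0]>8)&(h[...,0]<22)&(h[...,1]>165)).astype(np.uint8);k=np.zeros_like(m);k[b[1]:b[3],b[0]:b[2]]=1;m&=k
    nn,L,st,ce=cv2.connectedComponentsWithStats(m);i=1+np.argmax(st[1:,4]);print(n,st[i],ce[i])
print("handle top tri",tri([400,195],[229.4,266.5]), "knob c @.183",ray(c,[[399.5,195.5]],.186).round(4),ray(s,[[229.4,266.5]],.186).round(4))
```

```text
block top [[ 0.4758 -0.2554  0.084 ]] [[ 0.4784 -0.2525  0.084 ]]
top [397 192   6   8  36] [399.41666667 194.75      ]
side [224 265  11  30 168] [228.7797619  276.67261905]
handle top tri (array([ 0.4763, -0.2528,  0.185 ]), np.float64(0.0046)) knob c @.183 [[ 0.4732 -0.2528  0.186 ]] [[ 0.4788 -0.252   0.186 ]]
```

Call:
move_arm --jaw '[0, 0, 0, 0, 0, 0, 0, 0, 0, 0]' --dp '[[0, 0, 0], [0, 0, 0], [0.047, -0.056, 0], [0.047, -0.056, 0], [0.047, -0.056, 0], [0.047, -0.056, 0], [0.047, -0.056, 0], [0.047, -0.056, 0], [0.047, -0.056, 0], [0.03, -0.04, 0]]' --rotation '[[0, 0, 0.047], [0, 0, 0.047], [0, 0, 0], [0, 0, 0], [0, 0, 0], [0, 0, 0], [0, 0, 0], [0, 0, 0], [0, 0, 0], [0, 0, 0]]' --squeeze 60

```text
clock: 1.4
position: [0.4606, -0.2679, 0.2312]
tool_rot: [-3.141, -0.0, -0.037]
force: [-0.1, -0.2, -0.6]
grip_width: 0.0853
```

```bash
cat >> h.py <<'E'
from scipy.spatial.transform import Rotation as Ro
def go(x,y,z,yaw=-0.039):
    """print the tool-frame shift (units) and turn from the measured pose to a target"""
    o=bot.observe();R=Ro.from_euler("xyz",o["tool_rot"])
    d=R.inv().apply(np.array([x,y,z])-o["position"])/.8
    w=(R.inv()*Ro.from_euler("xyz",[np.pi,0,yaw])).as_rotvec()/np.pi
    print("t",round(o["clock"],2),"pos",o["position"].round(4),"rpy",o["tool_rot"].round(4),"F",o["force"].round(2),"w",round(o["grip_width"],4),"\n d",d.round(4),"rot",w.round(4))
E
python3 - <<'E'
from h import *
go(.477,-.253,.231)
im=grab_frame("wrist");c=calibration("wrist");cv2.imwrite("pics/w1.png",im)
print(proj(c,[[.477,-.253,.188],[.477,-.253,.084]]).round(1))
E
```

```text
t 1.4 pos [ 0.4606 -0.2679  0.2312] rpy [-3.1411e+00 -2.0000e-04 -3.6600e-02] F [-0.1  -0.18 -0.64] w 0.0853 
 d [ 0.0198 -0.0193  0.0003] rot [-0.0001 -0.0001  0.0008]
[[257.7 221.4]
 [264.2 185.3]]
```

View pics/w1.png

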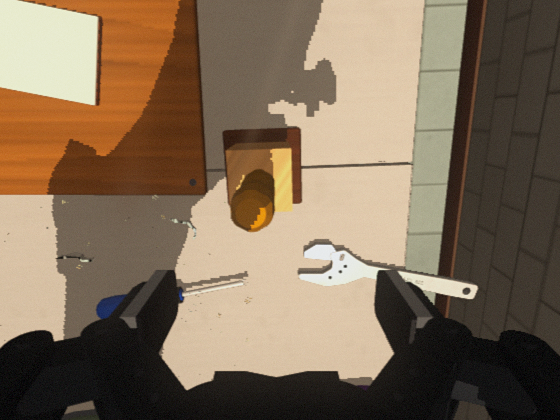

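Wrist view: the knob is around (253,211) and the block top around (260,180). The predictions were (258,221) and (264,185), so the target needs a shift of a few mm.

Run:
```python
from h import *
im=cv2.imread("pics/w1.png");c=calibration("wrist");h=cv2.cvtColor(im,cv2.COLOR_BGR2HSV)[115:240,210:310]
m=((h[...,0]>8)&(h[...,0]<24)&(h[...,1]>215)).astype(np.uint8)
n,L,st,ce=cv2.connectedComponentsWithStats(m)
for i in range(1,n):
    if st[i,4]>60: print(st[i],ce[i]+[210,115])
print(ray(c,[[252.5,211],[252.5,213]],.186).round(4),ray(c,[[226,148],[292.5,148],[293,211],[260,180]],.084).round(4))
```

```text
[ 40  92  20  22 201] [260.46268657 218.02487562]
[[ 0.4827 -0.2501  0.186 ]
 [ 0.4815 -0.2501  0.186 ]] [[ 0.5102 -0.222   0.084 ]
 [ 0.5083 -0.2783  0.084 ]
 [ 0.4528 -0.2777  0.084 ]
 [ 0.4818 -0.2495  0.084 ]]
```

Call:
move_arm --jaw '[0, 0, 0, 0, 0, 0, 0, 0, 0, 0]' --dp '[[0.012, -0.011, 0], [0.012, -0.011, 0], [0, 0, 0.02], [0, 0, 0.03], [0, 0, 0.03], [0, 0, 0.03], [0, 0, 0.02], [0, 0, 0.006], [0, 0, 0], [0, 0, 0]]' --rotation '[[0, 0, 0], [0, 0, 0], [0, 0, 0], [0, 0, 0], [0, 0, 0], [0, 0, 0], [0, 0, 0], [0, 0, 0], [0, 0, 0], [0, 0, 0]]'

```text
clock: 2.7
position: [0.4792, -0.2536, 0.1232]
tool_rot: [3.141, -0.001, -0.039]
force: [-0.2, 0.4, -0.3]
grip_width: 0.0848
```

Run:
```python
from h import *
go(.4805,-.2505,.122)
```

```text
t 2.7 pos [ 0.4792 -0.2536  0.1232] rpy [ 3.1412e+00 -1.0000e-03 -3.8600e-02] F [-0.22  0.41 -0.33] w 0.0848 
 d [ 0.0015 -0.0039  0.0014] rot [ 0.0001 -0.0003  0.0001]
```

Call:
move_arm --jaw '[0, 130, 180, 255, 255, 255, 255]' --dp '[[0.0015, -0.004, 0.0014], [0, 0, 0], [0, 0, 0], [0, 0, 0], [0, 0, 0], [0, 0, 0], [0, 0, 0]]' --rotation '[[0, 0, 0], [0, 0, 0], [0, 0, 0], [0, 0, 0], [0, 0, 0], [0, 0, 0], [0, 0, 0]]' --squeeze 60

```text
clock: 3.58
position: [0.4804, -0.2516, 0.1218]
tool_rot: [3.14, -0.001, -0.039]
force: [-1.7, -7.0, 4.7]
grip_width: 0.0263
```

Call:
move_arm --jaw '[255, 255]' --dp '[[0, 0.0012, 0], [0, 0.0, 0]]' --rotation '[[0, 0, 0], [0, 0, 0]]' --squeeze 110

```text
clock: 3.82
position: [0.4804, -0.252, 0.1217]
tool_rot: [3.141, -0.001, -0.039]
force: [-1.0, -4.8, 6.2]
grip_width: 0.0258
```

Call:
move_arm --jaw '[255, 255, 255, 255, 255, 255, 255, 255]' --dp '[[0, 0.0024, -0.003], [0, 0, -0.01], [0, 0, -0.02], [0, 0, -0.025], [0, 0, -0.025], [0, 0, -0.025], [0, 0, -0.015], [0, 0, 0]]' --rotation '[[0, 0, 0], [0, 0, 0], [0, 0, 0], [0, 0, 0], [0, 0, 0], [0, 0, 0], [0, 0, 0], [0, 0, 0]]'

```text
clock: 4.82
position: [0.4804, -0.2532, 0.2207]
tool_rot: [3.141, -0.001, -0.039]
force: [-0.7, -0.1, -1.0]
grip_width: 0.0256
```

Run:
```python
from h import *
go(.48,-.25,.22)
im=grab_frame("wrist");wc=calibration("wrist");cv2.imwrite("pics/w2.png",im)
o=bot.observe();p=o["position"];print("pred tip px if straight",proj(wc,p+[0,0,-.116]))
s=grab_frame("side");t=grab_frame("top")
a=cv2.resize(s[190:340,180:340],(427,400));b=im[60:420,100:460];b=cv2.resize(b,(400,400))
cv2.imwrite("pics/p5.png",np.hstack([a[:,:400],b]))
print("side pred tip",proj(calibration("side"),[p+[0,0,-.116],p+[0,0,.0]]))
```

```text
t 4.83 pos [ 0.4804 -0.2532  0.2207] rpy [ 3.1411e+00 -1.5000e-03 -3.8500e-02] F [-0.69 -0.06 -1.01] w 0.0256 
 d [-0.0007 -0.004   0.0009] rot [ 0.0002 -0.0005  0.0002]
pred tip px if straight [[276.83367646 209.21148412]]
side pred tip [[232.01961817 290.9460734 ]
 [228.4729014  256.49186405]]
```

View pics/p5.png

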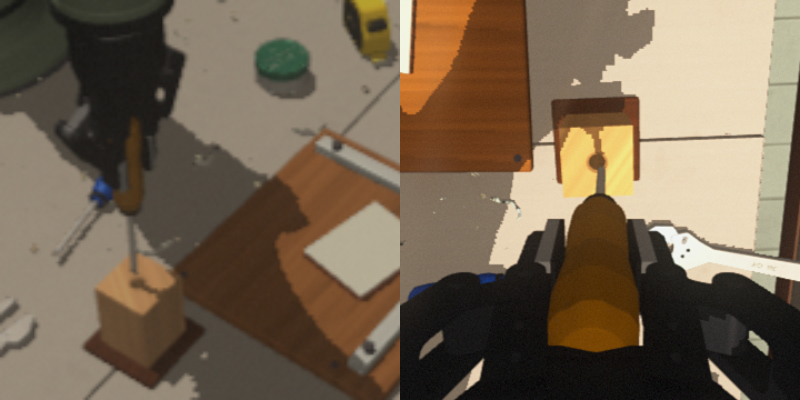

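Call:
move_arm --jaw '[255, 255, 255, 255, 255, 255, 255, 255, 255]' --dp '[[0.03, -0.035, 0], [0.045, -0.053, 0], [0.045, -0.053, 0.01], [0.0327, -0.036, 0.02], [0, 0, 0.025], [0, 0, 0.025], [0, 0, 0.018], [0, 0, 0.009], [0, 0, 0]]' --rotation '[[0, 0, 0], [0, 0, 0], [0, 0, 0], [0, 0, 0], [0, 0, 0], [0, 0, 0], [0, 0, 0], [0, 0, 0], [0, 0, 0]]'

```text
clock: 6.1
position: [0.6075, -0.1164, 0.134]
tool_rot: [-3.142, 0.0, -0.039]
force: [-0.4, 0.9, -0.0]
grip_width: 0.0254
```

```bash
cat > tile.py <<'E'
from h import *
import sys
# jig frame
EX=np.array([np.cos(.039),-np.sin(.039)]);EY=np.array([np.sin(.039),np.cos(.039)]);C=np.array([.5795,-.0600])
def uv(p): d=np.array(p)[:2]-C; return (np.array([d@EX,d@EY])*1000).round(1)
def look(names=("top","side","wrist"),tag="x"):
    p=bot.observe()["position"];print("tool uv",uv(p),"z",p[2].round(4))
    for n in names:
        c=calibration(n);im=grab_frame(n);cv2.imwrite(f"pics/{n}_{tag}.png",im)
        h=cv2.cvtColor(im,cv2.COLOR_BGR2HSV)
        m=((h[...,1]<70)&(h[...,2]>120)).astype(np.uint8)
        roi=np.array([[C+EX*u+EY*v for u,v in((-70,-110),(95,-110),(95,102),(-70,102))] for _ in (0,)][0]) if 0 else np.array([C+EX*u/1000+EY*v/1000 for u,v in((-70,-112),(78,-112),(78,93),(-70,93))])
        q=proj(c,np.c_[roi,[.025]*4]).astype(np.int32);k=np.zeros_like(m);cv2.fillPoly(k,[q],1)
        cs=cv2.findContours(m&k,cv2.RETR_EXTERNAL,cv2.CHAIN_APPROX_NONE)[0]
        if not cs: print(n,"none");continue
        cs=max(cs,key=cv2.contourArea);P=ray(c,cs[:,0],.025)[:,:2].astype(np.float32)*1000
        (x,y),(w,g),a=cv2.minAreaRect(P);print(n,"tile uv",uv([x/1000,y/1000]),"wh",round(w,1),round(g,1),"ang",round(a,2))
E
python3 - <<'E'
from tile import *
go(.6082,-.116,.135)
look(tag="a")
print("hole est",ray({"camera_matrix":calibration("wrist")["camera_matrix"],"T":calibration("wrist")["T"]},[[276,213]],.1)*0)
o=bot.observe();w=calibration("wrist");print("tip px pred",proj(w,o["position"]+[0,0,-.116]))
cv2.imwrite("pics/p6.png",cv2.imread("pics/wrist_a.png"))
E
```

```text
t 6.1 pos [ 0.6075 -0.1164  0.134 ] rpy [-3.1415e+00  5.0000e-04 -3.8700e-02] F [-0.39  0.89 -0.02] w 0.0254 
 d [ 0.0008 -0.0005 -0.0013] rot [-0.      0.0002  0.0001]
tool uv [ 30.2 -55.3] z 0.134
top tile uv [20.  14.9] wh 88.3 79.6 ang 76.68
side tile uv [46.3 40.8] wh 32.7 37.1 ang 68.15
wrist tile uv [19.6 10. ] wh 98.3 78.4 ang 77.21
hole est [[ 0. -0.  0.]]
tip px pred [[276.83560808 209.32671916]]
```

View pics/p6.png

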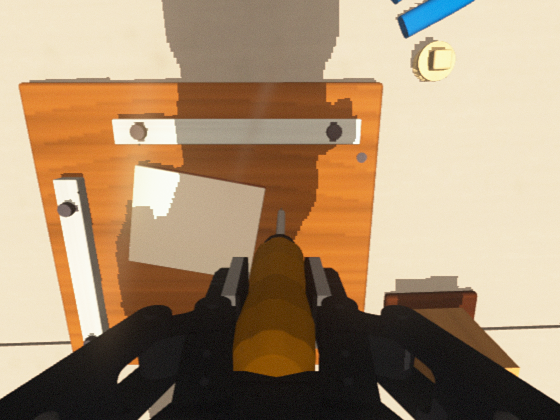

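Call:
move_arm --jaw '[255, 255, 255, 255, 255, 255, 255, 255]' --dp '[[0, -0.004, 0], [0, -0.003, 0], [0, -0.002, 0], [0, -0.002, 0], [0, -0.002, 0], [0, -0.002, 0], [0, -0.002, 0], [0, -0.002, 0]]' --rotation '[[0, 0, 0], [0, 0, 0], [0, 0, 0], [0, 0, 0], [0, 0, 0], [0, 0, 0], [0, 0, 0], [0, 0, 0]]'

```text
clock: 7.25
position: [0.6082, -0.1012, 0.1342]
tool_rot: [3.141, -0.0, -0.039]
force: [0.5, -0.9, -0.9]
grip_width: 0.026
```

Run:
```python
from tile import *
look(("wrist",),tag="b")
go(.6082,-.116,.135)
```

```text
tool uv [ 30.3 -40.1] z 0.1342
wrist tile uv [19.2 11.7] wh 98.8 78.6 ang 77.35
t 7.3 pos [ 0.6082 -0.1009  0.1342] rpy [ 3.1416 -0.     -0.0385] F [ 0.76 -0.63 -0.35] w 0.0256 
 d [ 0.0007  0.0188 -0.001 ] rot [ 0.     -0.      0.0002]
```

Call:
move_arm --jaw '[255, 255, 255, 255, 255, 255, 255, 255]' --dp '[[0, -0.002, 0], [0, -0.002, 0], [0, -0.002, 0], [0, -0.002, 0], [0, -0.002, 0], [0, -0.002, 0], [0, -0.002, 0], [0, 0, 0]]' --rotation '[[0, 0, 0], [0, 0, 0], [0, 0, 0], [0, 0, 0], [0, 0, 0], [0, 0, 0], [0, 0, 0], [0, 0, 0]]'

```text
clock: 8.3
position: [0.6086, -0.0897, 0.1342]
tool_rot: [-3.141, 0.0, -0.038]
force: [-0.4, -0.4, -1.0]
grip_width: 0.0262
```

Run:
```python
from tile import *
look(("wrist","top"),tag="c")
go(.6082,-.116,.135)
```

```text
tool uv [ 30.3 -28.6] z 0.1342
wrist tile uv [17.9 23. ] wh 99.0 78.6 ang 79.05
top tile uv [-49.7 -22.5] wh 90.9 42.2 ang 83.9
t 8.4 pos [ 0.6086 -0.0898  0.1342] rpy [-3.1414e+00  1.0000e-04 -3.8500e-02] F [ 0.71  0.23 -1.38] w 0.0258 
 d [ 0.0007  0.0327 -0.001 ] rot [-0.0001  0.      0.0002]
```

Call:
move_arm --jaw '[255, 255, 255, 255, 255, 255, 255, 255, 255, 255]' --dp '[[0, 0.006, 0], [0.012, 0.001, 0], [0, -0.004, 0], [0, -0.003, 0], [0, -0.002, 0], [0, -0.002, 0], [0, -0.002, 0], [0, -0.002, 0], [0, -0.002, 0], [0, 0, 0]]' --rotation '[[0, 0, 0], [0, 0, 0], [0, 0, 0], [0, 0, 0], [0, 0, 0], [0, 0, 0], [0, 0, 0], [0, 0, 0], [0, 0, 0], [0, 0, 0]]'

```text
clock: 9.65
position: [0.6185, -0.0821, 0.1342]
tool_rot: [-3.141, 0.0, -0.038]
force: [-0.2, -1.3, -0.7]
grip_width: 0.0261
```

Run:
```python
from tile import *
look(("wrist",),tag="d")
go(.6082,-.116,.135)
```

```text
tool uv [ 39.9 -20.5] z 0.1342
wrist tile uv [15.8 31.8] wh 98.9 78.6 ang 81.3
t 9.7 pos [ 0.6185 -0.0822  0.1342] rpy [-3.1414e+00  1.0000e-04 -3.8400e-02] F [-0.76 -0.67 -1.6 ] w 0.0259 
 d [-0.0113  0.0428 -0.001 ] rot [-0.0001  0.      0.0002]
```

View pics/wrist_d.png

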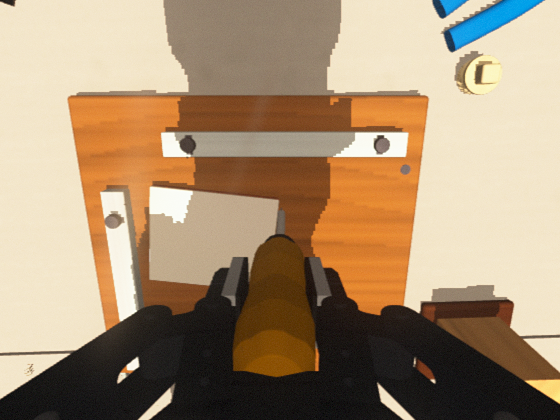

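Call:
move_arm --jaw '[255, 255, 255, 255, 255, 255, 255, 255]' --dp '[[0, -0.002, 0], [0, -0.002, 0], [0, -0.002, 0], [0, -0.002, 0], [0, -0.002, 0], [0, -0.002, 0], [0, -0.002, 0], [0, -0.001, 0]]' --rotation '[[0, 0, 0], [0, 0, 0], [0, 0, 0], [0, 0, 0], [0, 0, 0], [0, 0, 0], [0, 0, 0], [0, 0, 0]]'

```text
clock: 10.7
position: [0.619, -0.0702, 0.1342]
tool_rot: [-3.142, -0.0, -0.039]
force: [0.2, -1.8, -0.6]
grip_width: 0.0256
```

Run:
```python
from tile import *
look(("wrist",),tag="e")
go(.6082,-.116,.135)
```

```text
tool uv [39.9 -8.7] z 0.1342
wrist tile uv [12.7 42.1] wh 99.3 78.8 ang 84.83
t 10.75 pos [ 0.619  -0.0701  0.1342] rpy [-3.1415e+00 -1.0000e-04 -3.8400e-02] F [-0.6  -0.64 -0.95] w 0.0257 
 d [-0.0113  0.0578 -0.001 ] rot [-0.     -0.      0.0002]
```

Call:
move_arm --jaw '[255, 255, 255, 255]' --dp '[[0, -0.0012, 0], [0, -0.0012, 0], [0, -0.0012, 0], [0, -0.0012, 0]]' --rotation '[[0, 0, 0], [0, 0, 0], [0, 0, 0], [0, 0, 0]]'

```text
clock: 11.25
position: [0.6192, -0.0664, 0.1342]
tool_rot: [-3.142, -0.0, -0.039]
force: [0.1, -1.4, -0.8]
grip_width: 0.0258
```

Run:
```python
from tile import *
look(("wrist",),tag="e2")
```

```text
tool uv [39.9 -4.9] z 0.1342
wrist tile uv [11.8 45.1] wh 98.9 78.7 ang 86.29
```

Call:
move_arm --jaw '[255, 255, 255]' --dp '[[0, -0.001, 0], [0, -0.001, 0], [0, 0, 0]]' --rotation '[[0, 0, 0], [0, 0, 0], [0, 0, 0]]'

```text
clock: 11.68
position: [0.6193, -0.065, 0.1342]
tool_rot: [3.141, -0.0, -0.039]
force: [0.8, -1.3, -1.4]
grip_width: 0.0262
```

Run:
```python
from tile import *
look(("wrist",),tag="e3")
```

```text
tool uv [39.9 -3.4] z 0.1342
wrist tile uv [11.8 45.2] wh 97.5 78.0 ang 87.73
```

Call:
move_arm --jaw '[255, 255, 255]' --dp '[[0, -0.001, 0], [0, -0.001, 0], [0, 0, 0]]' --rotation '[[0, 0, 0], [0, 0, 0], [0, 0, 0]]'

```text
clock: 12.1
position: [0.6194, -0.0636, 0.1342]
tool_rot: [3.141, -0.0, -0.039]
force: [1.9, -4.7, -0.4]
grip_width: 0.0257
```

Call:
move_arm --jaw '[255, 255]' --dp '[[0, -0.001, 0], [0, 0, 0]]' --rotation '[[0, 0, 0], [0, 0, 0]]'

```text
clock: 12.35
position: [0.6194, -0.0632, 0.1342]
tool_rot: [3.141, -0.0, -0.039]
force: [1.8, -6.6, -1.1]
grip_width: 0.0254
```

Call:
move_arm --jaw '[255, 255, 255, 255]' --dp '[[0, 0.006, 0], [0, 0.012, 0], [0, 0, -0.02], [0, 0, -0.02]]' --rotation '[[0, 0, 0], [0, 0, 0], [0, 0, 0], [0, 0, 0]]'

```text
clock: 12.85
position: [0.6189, -0.0767, 0.1676]
tool_rot: [-3.141, -0.0, -0.039]
force: [0.2, 0.0, -1.0]
grip_width: 0.0255
```

Run:
```python
from tile import *
print(bot.observe()["qpos"].round(3))
look(("wrist",),tag="f")
go(.6082,-.116,.135)
```

```text
[ 0.105  0.59  -0.114  1.66   0.081  0.896 -1.649]
tool uv [ 40.  -15.1] z 0.1676
wrist tile uv [11.3 45.9] wh 95.9 78.9 ang 87.51
t 12.9 pos [ 0.6199 -0.0767  0.1699] rpy [-3.1413 -0.0034 -0.0385] F [0.85 0.07 2.13] w 0.0255 
 d [-0.0129  0.0497  0.0435] rot [-0.0001 -0.0011  0.0002]
```

Call:
move_arm --jaw '[255, 255, 255, 255, 255, 255, 255, 255, 255]' --dp '[[-0.03, -0.022, 0], [-0.04, -0.029, 0], [-0.0325, -0.0228, 0], [0, 0, 0], [0, 0, 0], [0, 0, 0], [0, 0, 0], [0, 0, 0], [0, 0, 0]]' --rotation '[[0, 0, 0], [0, 0, 0], [0, 0, 0], [0, 0, -0.05], [0, 0, -0.05], [0, 0, -0.05], [0, 0, -0.05], [0, 0, -0.05], [0, 0, -0.05]]'

```text
clock: 14.02
position: [0.5394, -0.0145, 0.167]
tool_rot: [3.141, -0.001, 0.909]
force: [0.3, 0.3, -1.3]
grip_width: 0.0262
```

Call:
move_arm --jaw '[255, 255, 255, 255, 255, 255, 255]' --dp '[[0, 0, 0], [0, 0, 0], [0, 0, 0], [0, 0, 0], [0, 0, 0.02], [0, 0, 0.02], [0, 0, 0]]' --rotation '[[0, 0, -0.05], [0, 0, -0.05], [0, 0, -0.05], [0, 0, -0.05], [0, 0, 0], [0, 0, 0], [0, 0, 0]]'

```text
clock: 14.9
position: [0.5383, -0.0146, 0.1327]
tool_rot: [-3.139, 0.0, 1.531]
force: [0.9, 0.7, 0.2]
grip_width: 0.0258
```

Run:
```python
from tile import *
look(("wrist","side"),tag="g")
go(.6082,-.116,.135,1.532)
p=bot.observe()["position"];print(proj(calibration("wrist"),p+[0,0,-.116]))
a=cv2.imread("pics/side_g.png")[220:340,230:390];b=cv2.imread("pics/wrist_g.png")
cv2.imwrite("pics/p8.png",np.hstack([cv2.resize(a,(400,300)),cv2.resize(b,(400,300))]))
```

```text
tool uv [-42.9  43.8] z 0.1327
wrist tile uv [ 9.4 46. ] wh 95.0 78.7 ang 87.68
side tile uv [-5.6 78.7] wh 33.6 54.1 ang 86.23
t 15.0 pos [ 0.539  -0.0145  0.134 ] rpy [-3.141  -0.      1.5314] F [ 0.43 -0.41 -0.23] w 0.0256 
 d [-0.1234  0.0914 -0.0014] rot [-0.0002 -0.     -0.0002]
[[275.55097769 209.57313623]]
```

View pics/p8.png

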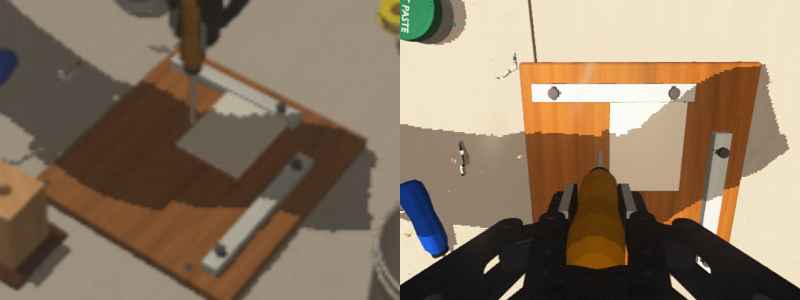

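Call:
move_arm --jaw '[255, 255, 255, 255, 255, 255, 255, 255, 255, 255]' --dp '[[0, 0.003, 0], [0, 0.003, 0], [0, 0.002, 0], [0, 0.002, 0], [0, 0.002, 0], [0, 0.002, 0], [0, 0.002, 0], [0, 0.002, 0], [0, 0.002, 0], [0, 0.002, 0]]' --rotation '[[0, 0, 0], [0, 0, 0], [0, 0, 0], [0, 0, 0], [0, 0, 0], [0, 0, 0], [0, 0, 0], [0, 0, 0], [0, 0, 0], [0, 0, 0]]'

```text
clock: 16.25
position: [0.5568, -0.0154, 0.1342]
tool_rot: [3.142, -0.0, 1.532]
force: [-1.1, -0.3, -0.0]
grip_width: 0.0254
```

Run:
```python
from tile import *
look(("wrist",),tag="h")
```

```text
tool uv [-24.4  43.7] z 0.1342
wrist tile uv [21.6 46. ] wh 94.8 78.8 ang 87.72
```

Call:
move_arm --jaw '[255, 255, 255, 255, 255, 255, 255, 255, 255]' --dp '[[0, 0.002, 0], [0, 0.002, 0], [0, 0.002, 0], [0, 0.002, 0], [0, 0.002, 0], [0, 0.002, 0], [0, 0.002, 0], [0, 0.002, 0], [0, 0.002, 0]]' --rotation '[[0, 0, 0], [0, 0, 0], [0, 0, 0], [0, 0, 0], [0, 0, 0], [0, 0, 0], [0, 0, 0], [0, 0, 0], [0, 0, 0]]'

```text
clock: 17.42
position: [0.5712, -0.0159, 0.1342]
tool_rot: [3.142, -0.0, 1.532]
force: [-1.1, 0.3, -0.8]
grip_width: 0.026
```

Run:
```python
from tile import *
look(("wrist",),tag="i")
```

```text
tool uv [-10.   43.7] z 0.1342
wrist tile uv [36.1 46. ] wh 94.8 78.9 ang 87.72
```

Call:
move_arm --jaw '[255, 255, 255, 255]' --dp '[[0, 0.0015, 0], [0, 0.0015, 0], [0, 0.001, 0], [0, 0, 0]]' --rotation '[[0, 0, 0], [0, 0, 0], [0, 0, 0], [0, 0, 0]]'

```text
clock: 17.98
position: [0.5743, -0.0161, 0.1342]
tool_rot: [3.142, -0.0, 1.532]
force: [-0.6, -0.6, -0.0]
grip_width: 0.0258
```

Call:
move_arm --jaw '[255, 255, 255]' --dp '[[0, 0.001, 0], [0, 0.001, 0], [0, 0, 0]]' --rotation '[[0, 0, 0], [0, 0, 0], [0, 0, 0]]'

```text
clock: 18.35
position: [0.576, -0.0162, 0.1342]
tool_rot: [3.141, -0.0, 1.532]
force: [-0.9, -0.6, -0.3]
grip_width: 0.0257
```

Call:
move_arm --jaw '[255, 255, 255]' --dp '[[0, 0.001, 0], [0, 0.001, 0], [0, 0, 0]]' --rotation '[[0, 0, 0], [0, 0, 0], [0, 0, 0]]'

```text
clock: 18.73
position: [0.5771, -0.0162, 0.134]
tool_rot: [-3.141, 0.0, 1.532]
force: [-4.3, 0.6, 1.5]
grip_width: 0.0254
```

Call:
move_arm --jaw '[255, 255]' --dp '[[0, 0.001, 0], [0, 0, 0]]' --rotation '[[0, 0, 0], [0, 0, 0]]'

```text
clock: 18.98
position: [0.5776, -0.0162, 0.134]
tool_rot: [-3.14, 0.0, 1.532]
force: [-6.8, 0.8, 1.2]
grip_width: 0.026
```

Call:
move_arm --jaw '[255, 255, 255, 255, 255, 255, 255, 255, 255, 255]' --dp '[[0, -0.005, 0], [0, -0.006, -0.01], [0, 0, -0.03], [-0.025, 0.015, 0], [-0.035, 0.025, 0], [-0.0175, 0.011, 0], [0, 0, 0], [0, 0, 0], [0, 0, 0], [0, 0, 0]]' --rotation '[[0, 0, 0], [0, 0, 0], [0, 0, 0], [0, 0, 0], [0, 0, 0], [0, 0, 0], [0, 0, 0.05], [0, 0, 0.05], [0, 0, 0.05], [0, 0, 0.05]]'

```text
clock: 20.23
position: [0.6078, -0.0789, 0.1666]
tool_rot: [3.141, -0.001, 0.899]
force: [1.0, 0.5, -1.3]
grip_width: 0.0258
```

Call:
move_arm --jaw '[255, 255, 255, 255, 255, 255, 255, 255, 255]' --dp '[[0, 0, 0], [0, 0, 0], [0, 0, 0], [0, 0, 0], [0, 0, 0], [0, 0, 0], [0, 0, 0.02], [0, 0, 0.02], [0, 0, 0]]' --rotation '[[0, 0, 0.05], [0, 0, 0.05], [0, 0, 0.05], [0, 0, 0.05], [0, 0, 0.05], [0, 0, 0.05], [0, 0, 0], [0, 0, 0], [0, 0, 0]]'

```text
clock: 21.35
position: [0.607, -0.0793, 0.1325]
tool_rot: [-3.141, 0.002, -0.036]
force: [-0.5, -0.1, -0.7]
grip_width: 0.026
```

Run:
```python
from tile import *
look(("wrist",),tag="j")
go(.6082,-.116,.135)
```

```text
tool uv [ 28.3 -18.2] z 0.1325
wrist tile uv [38.6 45.5] wh 96.7 79.2 ang 87.86
t 21.4 pos [ 0.6074 -0.0794  0.1333] rpy [-3.1413e+00  1.6000e-03 -3.7000e-02] F [ 0.12 -0.5  -0.64] w 0.0256 
 d [ 0.0027  0.0457 -0.0022] rot [-0.0001  0.0005  0.0006]
```

View pics/wrist_j.png

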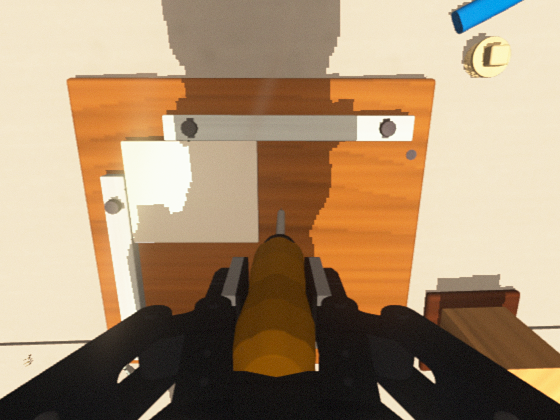

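Wrist view: the tile (122–258, 140–242) is flush under the far fence and against the left fence. I'll nudge once more to the left as a check.

Call:
move_arm --jaw '[255, 255, 255, 255, 255, 255]' --dp '[[0, -0.005, 0], [0, -0.006, 0], [0, -0.004, 0], [0, -0.002, 0], [0, -0.001, 0], [0, 0, 0]]' --rotation '[[0, 0, 0], [0, 0, 0], [0, 0, 0], [0, 0, 0], [0, 0, 0], [0, 0, 0]]'

```text
clock: 22.15
position: [0.6084, -0.0651, 0.1342]
tool_rot: [3.142, -0.0, -0.039]
force: [-0.1, -0.7, -1.1]
grip_width: 0.0257
```

Call:
move_arm --jaw '[255, 255, 255]' --dp '[[0, -0.001, 0], [0, -0.0008, 0], [0, 0, 0]]' --rotation '[[0, 0, 0], [0, 0, 0], [0, 0, 0]]'

```text
clock: 22.52
position: [0.6084, -0.0638, 0.1342]
tool_rot: [3.141, 0.0, -0.039]
force: [-0.2, -2.1, -1.0]
grip_width: 0.0258
```

Call:
move_arm --jaw '[255, 255]' --dp '[[0, -0.001, 0], [0, 0, 0]]' --rotation '[[0, 0, 0], [0, 0, 0]]'

```text
clock: 22.78
position: [0.6084, -0.0633, 0.1342]
tool_rot: [3.141, 0.0, -0.039]
force: [-1.3, -4.6, -0.2]
grip_width: 0.0257
```

Call:
move_arm --jaw '[255, 255]' --dp '[[0, -0.001, 0], [0, 0, 0]]' --rotation '[[0, 0, 0], [0, 0, 0]]'

```text
clock: 23.02
position: [0.6084, -0.0627, 0.1342]
tool_rot: [3.141, 0.0, -0.039]
force: [-0.9, -6.5, -0.8]
grip_width: 0.0258
```

Run:
```python
from tile import *
look((),tag="j")
go(.6082,-.116,.135)
```

```text
tool uv [29.  -1.6] z 0.1342
t 23.02 pos [ 0.6084 -0.0627  0.1342] rpy [ 3.1407e+00  2.0000e-04 -3.8900e-02] F [-0.95 -6.48 -0.83] w 0.0258 
 d [ 0.0024  0.0665 -0.001 ] rot [0.0003 0.0001 0.    ]
```

Call:
move_arm --jaw '[255, 255, 255, 255, 255, 255, 255, 255, 255]' --dp '[[0, 0.006, 0], [0, 0.012, 0], [0, 0, -0.03], [0, 0, -0.05], [-0.03, 0.045, -0.03], [-0.045, 0.07, 0], [-0.045, 0.07, 0], [-0.0306, 0.0407, 0], [0, 0, 0]]' --rotation '[[0, 0, 0], [0, 0, 0], [0, 0, 0], [0, 0, 0], [0, 0, 0], [0, 0, 0], [0, 0, 0], [0, 0, 0], [0, 0, 0]]'

```text
clock: 24.15
position: [0.4832, -0.2485, 0.2225]
tool_rot: [3.141, 0.0, -0.044]
force: [1.2, 1.0, -0.6]
grip_width: 0.0254
```

Run:
```python
from h import *
go(.4804,-.2528,.2207)
o=bot.observe();im=grab_frame("wrist");w=calibration("wrist");t=proj(w,o["position"]+[0,0,-.116])[0];print("tip pred",t)
old=cv2.imread("pics/w2.png")
A=[cv2.resize(i[140:300,197:357],(400,400),interpolation=cv2.INTER_CUBIC) for i in(old,im)]
cv2.imwrite("pics/p10.png",np.hstack(A))
for px in([277,207],[276,204]): print(px,ray(w,[px],.084),ray(w,[px],.105))
```

```text
t 24.15 pos [ 0.4832 -0.2485  0.2225] rpy [ 3.1408e+00  2.0000e-04 -4.3600e-02] F [ 1.24  1.01 -0.57] w 0.0254 
 d [-0.0033  0.0055  0.0022] rot [ 0.0002  0.0001 -0.0015]
tip pred [279.28556247 210.91768699]
[277, 207] [[ 0.48039944 -0.24666112  0.084     ]] [[ 0.4861321  -0.24684094  0.105     ]]
[276, 204] [[ 0.48311297 -0.24591049  0.084     ]] [[ 0.48864185 -0.24614668  0.105     ]]
```

View pics/p10.png

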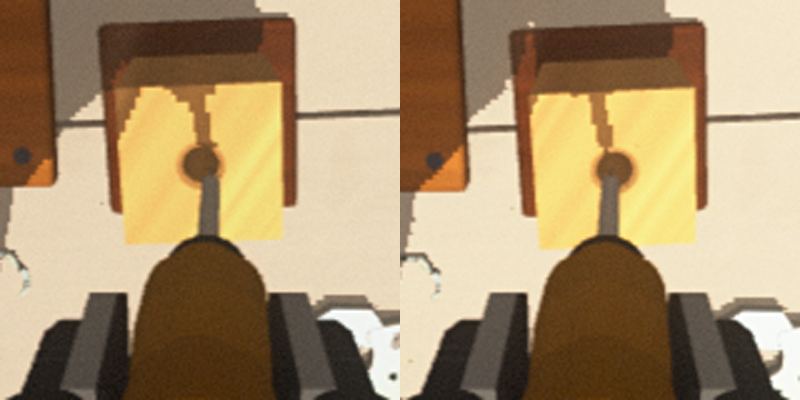

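Call:
move_arm --jaw '[255, 255]' --dp '[[0, 0, 0], [0, 0, 0]]' --rotation '[[0, 0, 0], [0, 0, 0]]'

```text
clock: 24.45
position: [0.4859, -0.2446, 0.2221]
tool_rot: [-3.141, -0.0, -0.037]
force: [0.0, 0.2, -0.2]
grip_width: 0.0257
```

Run:
```python
from h import *
go(.4798,-.2497,.185)
im=grab_frame("wrist");w=calibration("wrist");o=bot.observe()
h=cv2.cvtColor(im,cv2.COLOR_BGR2HSV)
# block top bright-wood mask
m=((h[...,0]>12)&(h[...,0]<30)&(h[...,2]>215)&(h[...,1]>70)).astype(np.uint8);k=np.zeros_like(m);k[160:245,235:320]=1
cs=max(cv2.findContours(m&k,cv2.RETR_EXTERNAL,cv2.CHAIN_APPROX_NONE)[0],key=cv2.contourArea)
print(cv2.boundingRect(cs))
(a,b),(c,d),e=cv2.minAreaRect((ray(w,cs[:,0],.084)[:,:2]*1000).astype(np.float32));print(a,b,c,d,e)
print("tip pred",proj(w,o["position"]+[0,0,-.116]))
g=im[185:235,250:310,2];ys=slice(17,30)
cv2.imwrite("pics/p11.png",cv2.resize(im[170:240,232:322],(720,560),interpolation=cv2.INTER_CUBIC))
```

```text
t 24.45 pos [ 0.4859 -0.2446  0.2221] rpy [-3.1412e+00 -1.0000e-04 -3.6900e-02] F [ 0.04  0.19 -0.16] w 0.0257 
 d [-0.0074  0.0067  0.0464] rot [-0.0001 -0.      0.0007]
(254, 179, 66, 64)
477.5986022949219 -253.06727600097656 55.63994216918945 55.87787628173828 89.89027404785156
tip pred [[276.87164491 209.17263346]]
```

View pics/p11.png

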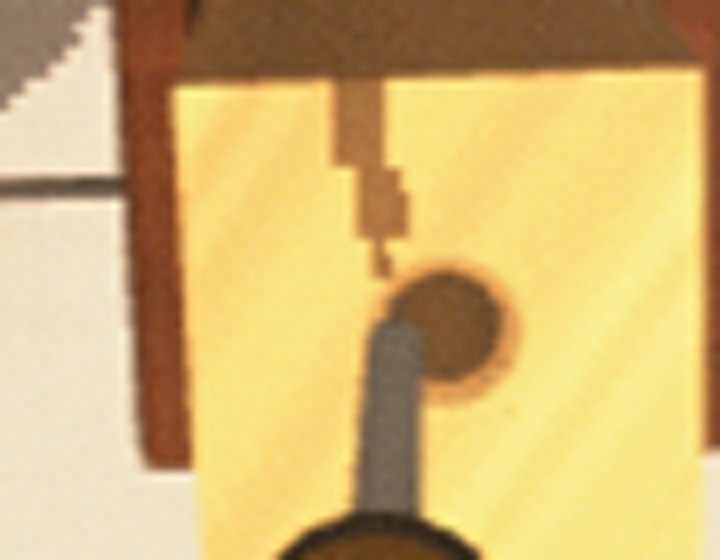

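Call:
move_arm --jaw '[255, 255, 255, 255, 255, 255, 255]' --dp '[[-0.0075, 0.0073, 0], [0, 0, 0], [0, 0, 0.012], [0, 0, 0.015], [0, 0, 0.015], [0, 0, 0.01], [0, 0, 0]]' --rotation '[[0, 0, 0], [0, 0, 0], [0, 0, 0], [0, 0, 0], [0, 0, 0], [0, 0, 0], [0, 0, 0]]'

```text
clock: 25.38
position: [0.4788, -0.2509, 0.1799]
tool_rot: [-3.141, 0.001, -0.038]
force: [-0.9, 0.3, -0.3]
grip_width: 0.0259
```

Call:
move_arm --jaw '[255, 255, 255, 255, 255, 255, 255, 255]' --dp '[[0.0008, 0, 0.012], [0, 0, 0.015], [0, 0, 0.015], [0, 0, 0.012], [0, 0, 0.008], [0, 0, 0.005], [0, 0, 0.0025], [0, 0, 0]]' --rotation '[[0, 0, 0], [0, 0, 0], [0, 0, 0], [0, 0, 0], [0, 0, 0], [0, 0, 0], [0, 0, 0], [0, 0, 0]]'

```text
clock: 26.38
position: [0.4797, -0.2511, 0.125]
tool_rot: [3.142, -0.0, -0.039]
force: [-0.1, -0.5, -0.7]
grip_width: 0.0258
```

Call:
move_arm --jaw '[255, 255, 255, 255, 255]' --dp '[[0, 0, 0.0015], [0, 0, 0.0015], [0, 0, 0.0012], [0, 0, 0.0008], [0, 0, 0]]' --rotation '[[0, 0, 0], [0, 0, 0], [0, 0, 0], [0, 0, 0], [0, 0, 0]]'

```text
clock: 27.0
position: [0.4803, -0.252, 0.1217]
tool_rot: [3.14, -0.002, -0.039]
force: [-0.4, -3.7, 8.8]
grip_width: 0.0254
```

Call:
move_arm --jaw '[255, 120, 0, 0, 0, 0]' --dp '[[0, 0, -0.0008], [0, 0, 0], [0, 0, 0], [0, 0, 0], [0, 0, 0], [0, 0, 0]]' --rotation '[[0, 0, 0], [0, 0, 0], [0, 0, 0], [0, 0, 0], [0, 0, 0], [0, 0, 0]]'

```text
clock: 27.75
position: [0.4797, -0.2511, 0.1216]
tool_rot: [-3.142, 0.0, -0.038]
force: [-0.3, -0.6, -0.3]
grip_width: 0.0857
```

Call:
move_arm --jaw '[0, 0, 0, 0, 0, 0, 0, 0, 0, 0]' --dp '[[0, 0, -0.01], [0, 0, -0.03], [0, 0, -0.04], [0, 0, -0.04], [0, 0, -0.03], [-0.03, 0.04, 0], [-0.05, 0.06, 0], [-0.03, 0.04, 0], [0, 0, 0], [0, 0, 0]]' --rotation '[[0, 0, 0], [0, 0, 0], [0, 0, 0], [0, 0, 0], [0, 0, 0], [0, 0, 0], [0, 0, 0], [0, 0, 0], [0, 0, 0], [0, 0, 0]]'

```text
clock: 29.0
position: [0.3879, -0.3592, 0.242]
tool_rot: [-3.141, -0.001, -0.038]
force: [0.8, 0.0, -0.2]
grip_width: 0.0854
```

Run:
```python
from tile import *
go(.48,-.25,.2)
look(("top","side"),tag="z")
a=cv2.resize(cv2.imread("pics/top_z.png")[120:232,256:416],(400,280),interpolation=cv2.INTER_CUBIC)
b=cv2.resize(cv2.imread("pics/side_z.png")[230:342,205:365],(400,280),interpolation=cv2.INTER_CUBIC)
cv2.imwrite("pics/p12.png",np.hstack([a,b]))
```

```text
t 29.0 pos [ 0.3879 -0.3592  0.242 ] rpy [-3.1415e+00 -6.0000e-04 -3.8200e-02] F [ 0.78  0.   -0.2 ] w 0.0854 
 d [ 0.1098 -0.1408  0.0526] rot [-0.     -0.0002  0.0003]
tool uv [-179.8 -306.5] z 0.242
top tile uv [40.3 43.6] wh 103.4 81.5 ang 89.11
side tile uv [39.1 46.3] wh 97.5 76.7 ang 88.38
```

Run:
```python
from tile import *
for n,b in(("top",(380,184,412,214)),("side",(215,255,245,302))):
    for f in("0","_z"):
        im=cv2.imread(f"pics/{n}{f}.png");h=cv2.cvtColor(im,cv2.COLOR_BGR2HSV)
        m=((h[...,0]>8)&(h[...,0]<24)&(h[...,1]>165)).astype(np.uint8);k=np.zeros_like(m);k[b[1]:b[3],b[0]:b[2]]=1
        q,L,st,ce=cv2.connectedComponentsWithStats(m&k);i=1+np.argmax(st[1:,4]);print(n,f,st[i],ce[i].round(1))
    im=cv2.imread(f"pics/{n}_z.png");h=cv2.cvtColor(im,cv2.COLOR_BGR2HSV);c=calibration(n)
    m=((h[...,1]<70)&(h[...,2]>110)).astype(np.uint8)
    roi=np.array([C+EX*u/1000+EY*v/1000 for u,v in((-60,-60),(76,-60),(76,90),(-60,90))])
    k=np.zeros_like(m);cv2.fillPoly(k,[proj(c,np.c_[roi,[.025]*4]).astype(np.int32)],1)
    cs=max(cv2.findContours(m&k,cv2.RETR_EXTERNAL,cv2.CHAIN_APPROX_NONE)[0],key=cv2.contourArea)
    P=np.array([uv(p) for p in ray(c,cs[:,0],.025)])
    near=P[(P[:,0]<20)&(P[:,1]>5)&(P[:,1]<80)];right=P[(P[:,1]<20)&(P[:,0]>10)&(P[:,0]<68)]
    for nm,e,i in(("near",near,0),("right",right,1)):
        s,o=np.polyfit(e[:,1-i],e[:,i],1);print(n,nm,"slope deg",np.degrees(np.arctan(s)).round(2),"mean",e[:,i].mean().round(1),len(e))
```

```text
top 0 [397 192   6   8  36] [399.4 194.8]Traceback (most recent call last):
  File "<stdin>", line 6, in <module>
    return _wrapfunc(a, 'argmax', axis=axis, out=out, **kwds)
    return bound(*args, **kwds)
ValueError: attempt to get argmax of an empty sequence
```

Call:
move_arm --jaw '[0, 0, 0, 0, 0, 0, 0]' --dp '[[-0.03, 0.04, 0], [-0.045, 0.055, 0], [-0.045, 0.055, 0], [-0.045, 0.055, 0], [-0.03, 0.035, 0], [0, 0, 0], [0, 0, 0]]' --rotation '[[0, 0, 0], [0, 0, 0], [0, 0, 0], [0, 0, 0], [0, 0, 0], [0, 0, 0], [0, 0, 0]]'

```text
clock: 29.98
position: [0.2255, -0.5446, 0.2415]
tool_rot: [-3.141, -0.0, -0.037]
force: [0.3, -1.0, -0.3]
grip_width: 0.0855
```

```bash
cat > fin.py <<'E'
from tile import *
go(.2,-.5,.24)
for n,b in(("top",(380,184,412,214)),("side",(215,255,245,302))):
    cv2.imwrite(f"pics/{n}_y.png",grab_frame(n))
    for f in("0","_y"):
        im=cv2.imread(f"pics/{n}{f}.png");h=cv2.cvtColor(im,cv2.COLOR_BGR2HSV)
        m=((h[...,0]>8)&(h[...,0]<24)&(h[...,1]>165)).astype(np.uint8);k=np.zeros_like(m);k[b[1]:b[3],b[0]:b[2]]=1
        q,L,st,ce=cv2.connectedComponentsWithStats(m&k)
        if q>1: i=1+np.argmax(st[1:,4]);print(n,f,st[i],ce[i].round(1))
    im=cv2.imread(f"pics/{n}_y.png");h=cv2.cvtColor(im,cv2.COLOR_BGR2HSV);c=calibration(n)
    d=cv2.absdiff(im,cv2.imread(f"pics/{n}0.png")).max(2);print("bystander diff px",(d>60).sum())
    m=((h[...,1]<70)&(h[...,2]>110)).astype(np.uint8)
    roi=np.array([C+EX*u/1000+EY*v/1000 for u,v in((-60,-60),(76,-60),(76,90),(-60,90))])
    k=np.zeros_like(m);cv2.fillPoly(k,[proj(c,np.c_[roi,[.025]*4]).astype(np.int32)],1)
    cs=max(cv2.findContours(m&k,cv2.RETR_EXTERNAL,cv2.CHAIN_APPROX_NONE)[0],key=cv2.contourArea)
    P=np.array([uv(p) for p in ray(c,cs[:,0],.025)])
    for nm,e,i in(("near",P[(P[:,0]<20)&(P[:,1]>5)&(P[:,1]<80)],0),("right",P[(P[:,1]<20)&(P[:,0]>10)&(P[:,0]<68)],1)):
        s,o=np.polyfit(e[:,1-i],e[:,i],1);print(n,nm,"slope deg",np.degrees(np.arctan(s)).round(2),"mean",e[:,i].mean().round(1),len(e))
E
python3 fin.py
```

```text
t 29.98 pos [ 0.2255 -0.5446  0.2415] rpy [-3.1409e+00 -4.0000e-04 -3.6900e-02] F [ 0.32 -0.98 -0.28] w 0.0855 
 d [-0.0339 -0.0545  0.0019] rot [-0.0002 -0.0001  0.0007]
top 0 [397 192   6   8  36] [399.4 194.8]
top _y [395 192   7   8  44] [398.1 195.1]
bystander diff px 6017
top near slope deg -1.41 mean 2.6 27
top right slope deg -0.59 mean -2.6 20
side 0 [224 265  11  30 168] [228.8 276.7]
side _y [225 263  11  33 239] [229.7 278.3]
bystander diff px 6239
side near slope deg 0.88 mean 1.8 16
side right slope deg 0.01 mean -1.0 19
```

```bash
python3 -c "
from workcell import workorder
print(workorder.job_done())"
```

```text
the job is handed in; nothing more can be done
None
```

The tile sits against both fences and the screwdriver is back in its block. I handed the job in at about 30 s of the 72 s allowed.

**What I did:** With the shank I pushed the tile left, near its far end, until it squared up against the left fence. I then slid it along that fence to the far fence and nudged it left once more. The readings, taken at the end of each move, never exceeded about 7 N while pushing. The gripper stayed more than 100 mm above the tile.

**Final checks:**
- **Left fence:** it stopped the tile firmly, with force rising 2–3 N per mm to about 6.5 N. This happened at the same place (within 0.1 mm) for pushes at two points along the tile, so that edge is flush.
- **Far fence:** the tile stopped firmly there too, at 6.8 N, but I felt this at one point only. The last close wrist picture showed it flush, at 87.9° against the jig's 87.8°.
- **Screwdriver:** the handle was seated on the block (8.8 N down before release). It stands within about 1 px of its starting place in both views.

**Weak or conflicting checks:**
- **Final tile angle:** the two overhead fits disagree, at −1.4° and −0.6° from the top camera and +0.9° and 0.0° from the side. That is within their pixel resolution, so I relied on the felt stops and the wrist picture.
- **Final pictures:** the 12-picture limit was used up, so I checked the last images by numbers only. The before/after comparison for the bystanders told me nothing, because the tile, arm and shadows had moved. The arm's path stayed clear of them and I felt no unexpected contact.

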